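# Set out the torches by height on the market stall

## Task

Finish the row of lights on the display board: stand the silver, red, blue and green torches lens down on the four empty rubber pads, one centred on each, so that the row falls in height step by step from the camping lantern at one end to the little pocket torch at the other. The red one has to be lifted out of the tightly packed stock crate. Set each torch down upright without dropping it or knocking any of them over, and leave the lantern and the pocket torch where they are.

Things in the scene. Friction and masses are not known exactly. Their poses are not given: they have to be found in the camera images.
- torch_silver: silver torch, 165 mm tall, lens down: head 50 mm diameter, 34 mm high, then a 10 mm taper to a straight round barrel, 31 mm diameter. Origin: centre of its underside (lens), z up the barrel. Starts standing on the table. About 0.26 kg.
- torch_red: red torch, 140 mm tall, lens down: head 50 mm diameter, 34 mm high, then a 10 mm taper to a straight round barrel, 29 mm diameter. Origin: centre of its underside (lens), z up the barrel. Starts in any of the 2 x 3 places of a wooden crate (walls 56 mm high, floor 6 mm), its head touching the wall and the heads of five black torches 78 mm tall. About 0.21 kg.
- torch_blue: blue torch, 115 mm tall, lens down: head 50 mm diameter, 34 mm high, then a 10 mm taper to a straight round barrel, 28 mm diameter. Origin: centre of its underside (lens), z up the barrel. Starts standing on the table. About 0.17 kg.
- torch_green: green torch, 90 mm tall, lens down: head 50 mm diameter, 34 mm high, then a 10 mm taper to a straight round barrel, 28 mm diameter. Origin: centre of its underside (lens), z up the barrel. Starts standing on the table. About 0.13 kg.
- lantern: orange camping lantern, 84 mm diameter, 186 mm tall over its wire handle, standing on one end of the plywood display board (its left or its right end). Origin: centre of its underside. Stays where it is.
- pocket_torch: small grey pocket torch, 62 mm tall, 32 mm head, standing on the other end of the display board. Origin: centre of its underside. Stays where it is.
- pad_a: one of four equal round black rubber pads, 64 mm diameter, 5 mm thick, in a straight row 95 mm apart on the plywood board (640 x 110 mm, top 30 mm above the table); lantern and pocket torch are in line, 115 mm beyond the end pads. Letters a to d do not follow the row. Origin: centre of its underside, on the board; z up; a torch on it stands 5 mm higher.
- pad_b: one of four equal round black rubber pads, 64 mm diameter, 5 mm thick, in a straight row 95 mm apart on the plywood board (640 x 110 mm, top 30 mm above the table); lantern and pocket torch are in line, 115 mm beyond the end pads. Letters a to d do not follow the row. Origin: centre of its underside, on the board; z up; a torch on it stands 5 mm higher.
- pad_c: one of four equal round black rubber pads, 64 mm diameter, 5 mm thick, in a straight row 95 mm apart on the plywood board (640 x 110 mm, top 30 mm above the table); lantern and pocket torch are in line, 115 mm beyond the end pads. Letters a to d do not follow the row. Origin: centre of its underside, on the board; z up; a torch on it stands 5 mm higher.
- pad_d: one of four equal round black rubber pads, 64 mm diameter, 5 mm thick, in a straight row 95 mm apart on the plywood board (640 x 110 mm, top 30 mm above the table); lantern and pocket torch are in line, 115 mm beyond the end pads. Letters a to d do not follow the row. Origin: centre of its underside, on the board; z up; a torch on it stands 5 mm higher.
There are look-alikes about, which are no part of the job. What is shaped like the torch_silver but yellow is not meant. What is shaped like the torch_red but yellow is not meant.

How it is judged:
By the outcome, as a careful person would: the job done as asked, in the order asked, and still so for the second after the job is handed in, with the robot touching nothing.
It also fails if it takes over 112 s, if anything falls off the work surface, if the arm or the gripper's body presses on something with over 40 N, if the wrist force passes 120 N, or if a joint passes its speed limit or range.

## Robot

A 6-joint arm with a two-finger parallel gripper is mounted at the origin on the work surface. World frame = base frame: x ahead of the robot, y to its left, z up, the work surface at z = 0. Lengths are in mm, angles in rad, forces in N, time in s.
With the tool pointing down it reaches from about 350 to 875 mm from the base axis. Payload 4.2 kg.
Tool frame: the origin (TCP) lies at the very end of the fingers, on their centre line; the grasp point (between the pads) lies 19 mm behind it; z points along the fingers, y is the direction in which the jaws open and shut (so a half turn about z gives the same grasp; the last joint's range is limited). The gripper opens to 85 mm and grips with 20 to 120 N. Pads are 22 mm wide; open, the fingers measure 114 mm over their backs; the gripper's body (76 mm by 85 mm) begins 54 mm behind the grasp point. The pads swing forward as they close: fully open they stand 13 mm farther back than shut.
Start: joints at [1.571, 0.385, 0.008, 0, -1.194, -0.259], TCP at [159.919, 604.173, 231.312] pointing down, gripper open.
Joint ranges: [-3.14, 3.14], [-1.21, 2.06], [-1.07, 1.41], [-3.16, 2.05], [-2.99, -0.16], [-3.1, 3.1]. Speed limits (rad/s): [2.79, 2.79, 3.14, 3.14, 3.14, 3.14].

## Interface

Orientations are given as a unit quaternion [x, y, z, w].
In Python, from bench import arm gives the robot as it stands.
- The arm moves only by the tool apply_moves, never from a script. Its argument "plan" is one flat list of numbers, 5 for each row, row after row: the gripper's target within -1 to 1 (shut at 1, half-way at 0, fully open at -1), then the shift along the world's x, y, z in m, then the turn about the world's z in degrees. A call has 1 to 8 rows; each row is the pose to reach, as a shift and turn from the pose commanded when the call began; what a row does not reach only later rows make up. A row lasts 1/12 s, in which the tool goes at most 41.7 mm and 7.16 degrees, less where a joint would pass 70% of its speed; a pose out of reach is approached as far as the arm can. A call with a gripper value outside its range is refused whole. The fingers move at their own pace and stop on an object; the grip force is fixed at half the most. Time passes only in rows, so rows that repeat a pose let the fingers close. It gives the time, the measured TCP pose, the force and the opening at its end, in the units of the state.
- arm.read_state(): the state, without advancing time (a new reading comes with each control period).
- arm.get_image(name): name is "scene" or "top" or "wrist"; returns a dict with "color" (480x640x3 uint8, red, green, blue), "range_z" (480x640 float32, mm along the optical axis (not along the pixel's ray), 0 where there is no reading), "camera_matrix" (3x3 intrinsics, pixels), "camera_from_world" (4x4, takes a point from world to camera coordinates); the wrist camera has in their place "mount" (4x4, takes a point from camera to tool coordinates, whose origin is the TCP and whose axes are the flange's). Camera axes: x right, y down, z forward; pixel columns grow to the right and rows downward; lengths in mm; the calibration is good to about 2 mm. A picture is of the moment at which its call begins: read the wrist's pose just before it.
- arm.job_done(): hands the job in, once; it reports no verdict.
The state is a dict: "clock": time; "joints": joint angles; "joint_vel": joint speeds; "joint_efforts": joint torques, N m; "position": TCP position; "ee_rot": TCP orientation; "contact_force": force on the tool from outside, world axes, zero at the start; "wrist_torque": the same for the moment, N m; "gripper_width": finger opening in mm.
Only numpy, scipy, OpenCV 4.12 (cv2) and the standard library are available. Lean on these libraries where they do the work, as an engineer would, in place of code of your own. Each camera call takes 0.05 s, during which the arm holds its last target.

## Working session

There is one attempt and no reset: what is moved stays moved. The work goes in short steps, Python scripts to look and compute and a tool call to move; the robot and the scene stay as the last step left them, time stands still between calls to the robot, and variables do not carry over. Pictures are saved under pics/ and viewed, and the job is handed in when it is done.

Besides the shell and the picture viewer there is one more tool, called after "Emit:" by a JSON object that holds its "fn" and its "kwargs", one argument or row to a line. apply_moves: Moves the arm, as the interface text tells. Its arguments: {"type":"object","properties":{"plan":{"type":"array","items":{"type":"number"}}},"required":["plan"]}

```bash
mkdir -p pics; ls
python3 - <<'E'
from bench import arm
import cv2,numpy as np
print(arm.read_state())
for n in ("scene","top"):
    d=arm.get_image(n)
    cv2.imwrite(f"pics/{n}0.png",d["color"][:,:,::-1])
    np.savez(f"{n}0.npz",**d)
    print(n,d["camera_matrix"],d["camera_from_world"])
E
```

```text
pics
{'clock': 0.0, 'joints': array([ 1.57061136e+00,  3.85559944e-01,  6.60481291e-03, -5.07250423e-04,
       -1.19400634e+00, -2.58631291e-01]), 'joint_vel': array([ 0.00033956, -0.00027938, -0.000382  ,  0.00138023, -0.00096161,
        0.00136042]), 'joint_efforts': array([-5.09837664e-04, -3.92291379e+01,  1.88399023e+01,  4.18629795e+00,
       -4.57428003e-03,  7.43120637e-06]), 'position': array([159.77121307, 603.61640684, 230.21009963]), 'ee_rot': array([ 9.91625759e-01, -1.29139952e-01, -9.42627936e-05,  1.10392122e-03]), 'contact_force': array([-0.02673153,  0.60379458,  0.37151882]), 'wrist_torque': array([-0.01445607,  0.03110618,  0.00594955]), 'gripper_width': 85.36335998991842}
scene [[568.18076656   0.         307.98405474]
 [  0.         568.18076656 240.34577742]
 [  0.           0.           1.        ]] [[ 3.73518435e-01  9.27544993e-01  1.20110062e-02 -1.81175976e+02]
 [ 6.90553370e-01 -2.69390849e-01 -6.71241100e-01 -2.82253984e+02]
 [-6.19370666e-01  2.59015166e-01 -7.41141769e-01  1.42628966e+03]
 [ 0.00000000e+00  0.00000000e+00  0.00000000e+00  1.00000000e+00]]
top [[586.06432451   0.         318.86405884]
 [  0.         586.06432451 249.74463095]
 [  0.           0.           1.        ]] [[-1.79415335e-02 -9.99811728e-01  7.38980014e-03 -4.45275543e+00]
 [-9.83857292e-01  1.63380671e-02 -1.78207454e-01  4.95622174e+02]
 [ 1.78053167e-01 -1.04678238e-02 -9.83965190e-01  1.24094883e+03]
 [ 0.00000000e+00  0.00000000e+00  0.00000000e+00  1.00000000e+00]]
```

View pics/scene0.png

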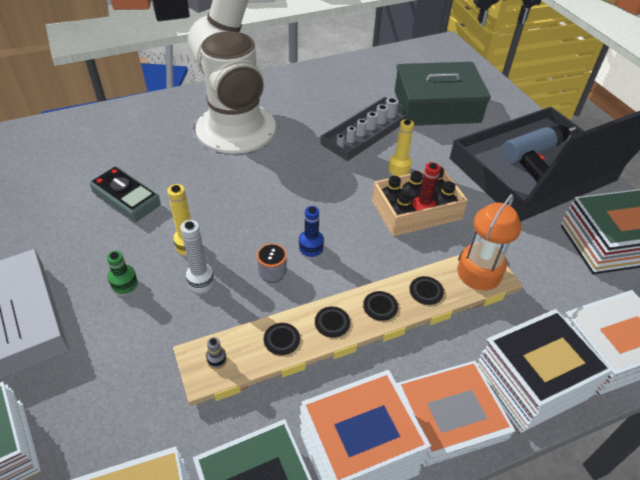

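View pics/top0.png

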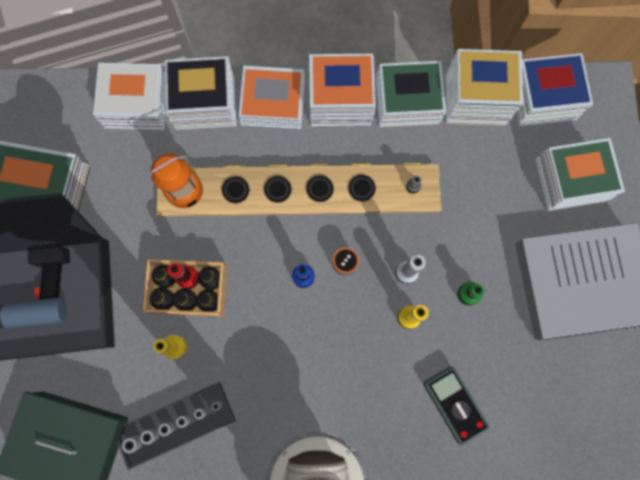

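The left end holds the lantern at about (175,180) in the top view. The pads are at (235,189), (277,188), (319,188) and (361,187), and the pocket torch is at (414,184). The red torch is in the crate's far row, middle place, at about (183,272). Blue is at (303,275), silver at (410,268) with a yellow look-alike at (412,316), and green at (471,293).

```bash
cat > h.py <<'E'
import numpy as np,cv2
def cloud(d,T=None):
    K=d["camera_matrix"]; z=d["range_z"].astype(float)
    v,u=np.mgrid[:480,:640]
    P=np.stack([(u-K[0,2])/K[0,0]*z,(v-K[1,2])/K[1,1]*z,z],-1)
    if T is None: T=np.linalg.inv(d["camera_from_world"])
    W=P@T[:3,:3].T+T[:3,3]; W[z<=0]=np.nan
    return W
def ray(d,u,v,zp,T=None):
    K=d["camera_matrix"]
    if T is None: T=np.linalg.inv(d["camera_from_world"])
    r=T[:3,:3]@np.array([(u-K[0,2])/K[0,0],(v-K[1,2])/K[1,1],1.]); o=T[:3,3]
    return o+r*(zp-o[2])/r[2]
E
python3 - <<'E'
import numpy as np,cv2
from h import *
for n in("top","scene"):
    d=dict(np.load(n+"0.npz")); W=cloud(d); hsv=cv2.cvtColor(d["color"],cv2.COLOR_RGB2HSV)
    H,S,V=[hsv[...,i].astype(int) for i in range(3)]
    roi=np.isfinite(W[...,2])&(W[...,0]>250)&(W[...,0]<680)&(abs(W[...,1])<420)&(W[...,2]<240)&(W[...,2]>8)
    M={"red":((H<6)|(H>174))&(S>150)&(V>60),"blue":(H>105)&(H<130)&(S>130),"green":(H>45)&(H<80)&(S>110),"silver":(S<40)&(V>110),"yellow":(H>22)&(H<32)&(S>170)&(V>90)}
    for k,m in M.items():
        m=(m&roi).astype(np.uint8)
        c,l,st,ce=cv2.connectedComponentsWithStats(m)
        for i in range(1,c):
            if st[i,4]<60: continue
            p=W[l==i]; zt=np.percentile(p[:,2],99)
            t=p[p[:,2]>zt-8]; hd=p[p[:,2]<40]
            print(n,k,st[i,4],ce[i].round(),"zmax",zt.round(),"topmean",t.mean(0).round(),"bounds",np.percentile(p,1,0).round(),np.percentile(p,99,0).round())
E
```

```text
top red 154 [175. 270.] zmax 149.0 topmean [443. 278. 144.] bounds [429. 266.  44.] [459. 318. 149.]
top red 271 [189. 278.] zmax 104.0 topmean [435. 271. 101.] bounds [417. 254.  17.] [465. 299. 104.]
top blue 342 [303. 275.] zmax 117.0 topmean [441.  23. 113.] bounds [418.   1.  29.] [458.  45. 117.]
top green 349 [470. 293.] zmax 91.0 topmean [ 396. -341.   88.] bounds [ 374. -362.   25.] [ 417. -319.   91.]
top silver 374 [411. 270.] zmax 165.0 topmean [ 446. -206.  161.] bounds [ 422. -228.   13.] [ 466. -184.  165.]
top yellow 425 [411. 316.] zmax 167.0 topmean [ 347. -206.  162.] bounds [ 324. -222.   30.] [ 367. -184.  167.]
top yellow 438 [172. 346.] zmax 141.0 topmean [292. 302. 137.] bounds [270. 281.  16.] [314. 315. 141.]
scene red 119 [432. 170.] zmax 147.0 topmean [449. 275. 142.] bounds [403. 263.  83.] [460. 330. 147.]
scene red 461 [425. 195.] zmax 124.0 topmean [454. 270. 120.] bounds [424. 254.  37.] [461. 300. 124.]
scene blue 128 [312. 213.] zmax 115.0 topmean [447.  21. 110.] bounds [433.   9. 100.] [459.  35. 115.]
scene blue 607 [311. 240.] zmax 92.0 topmean [455.  18.  89.] bounds [430.  -2.   9.] [468.  43.  92.]
scene green 121 [115. 259.] zmax 90.0 topmean [ 404. -344.   86.] bounds [ 388. -356.   76.] [ 413. -333.   90.]
scene green 501 [122. 279.] zmax 65.0 topmean [ 410. -345.   61.] bounds [ 389. -366.    9.] [ 424. -323.   65.]
scene silver 99 [500. 212.] zmax 218.0 topmean [642. 284. 215.] bounds [618. 250. 169.] [664. 323. 218.]
scene silver 1115 [194. 258.] zmax 164.0 topmean [ 452. -208.  160.] bounds [ 435. -232.    9.] [ 473. -186.  164.]
scene silver 319 [486. 248.] zmax 151.0 topmean [658. 263. 147.] bounds [632. 254. 105.] [671. 278. 151.]
scene silver 60 [505. 248.] zmax 147.0 topmean [671. 291. 143.] bounds [665. 284. 108.] [673. 306. 147.]
scene silver 128 [263. 271.] zmax 48.0 topmean [482. -96.  44.] bounds [466. -99.   9.] [496. -83.  48.]
```

Run:
```python
import numpy as np,cv2
from h import *
for n in("top","scene"):
    d=dict(np.load(n+"0.npz")); W=cloud(d); g=d["color"].max(2).astype(int)
    roi=np.isfinite(W[...,2])&(W[...,0]>530)&(W[...,0]<700)&(W[...,2]>22)&(W[...,2]<45)
    m=(roi&(g<85)).astype(np.uint8)
    c,l,st,ce=cv2.connectedComponentsWithStats(m)
    for i in range(1,c):
        if st[i,4]<120: continue
        cs,_=cv2.findContours((l==i).astype(np.uint8),cv2.RETR_EXTERNAL,cv2.CHAIN_APPROX_NONE)
        e=cv2.fitEllipse(cv2.convexHull(max(cs,key=len)))
        print(n,st[i],np.round(e[0],1),np.round(e[1],1),ray(d,*e[0],33).round(1),"medz",np.median(W[l==i][:,2]).round(1))
    bm=np.isfinite(W[...,2])&(W[...,0]>500)&(W[...,0]<700)&(W[...,2]>24)&(W[...,2]<36)&(abs(W[...,1])<380)
    print(np.percentile(W[bm],[1,50,99],axis=0).round())
    p=W[(W[...,2]>50)&(W[...,0]>560)&(W[...,0]<720)&(W[...,1]<-150)&(W[...,1]>-260)]
    print("pocket",p.mean(0),p.max(0))
```

```text
top [307 175  26  26 535] [319.2 187.9] [25.6 26.3] [639.4 -16.6  33. ] medz 35.6
top [349 175  26  26 536] [361.4 187.5] [25.5 26.4] [ 638.8 -111.8   33. ] medz 35.7
top [222 177  27  26 544] [235.  189.1] [25.9 26.2] [639.6 173.3  33. ] medz 35.6
top [264 176  27  26 540] [277.2 188.5] [25.8 26.2] [639.3  78.3  33. ] medz 35.6
[[ 584. -283.   25.]
 [ 633.    2.   31.]
 [ 694.  342.   36.]]
pocket [ 635.85449936 -223.93026678   73.44997459] [ 653.52108186 -209.49409273   94.83445416]
scene [410 277  34  28 730] [426.4 290.3] [27.  33.8] [641.5 172.2  33. ] medz 34.7
scene [364 292  34  29 771] [380.4 305.6] [28.3 34.3] [641.4  77.3  33. ] medz 34.7
scene [315 307  35  31 833] [332.2 321.7] [30.3 34.6] [641.3 -17.5  33. ] medz 34.7
scene [264 323  36  32 896] [281.4 338.6] [31.6 35.5] [ 641.1 -112.6   33. ] medz 34.7
[[ 587. -286.   25.]
 [ 651.  -33.   30.]
 [ 697.  333.   36.]]
pocket [ 645.03928691 -228.61967661   71.90014971] [ 654.43538207 -213.85653698   93.4080714 ]
```

Run:
```python
from bench import arm
import cv2,numpy as np
s=arm.read_state(); d=arm.get_image("wrist"); print(d["mount"].round(3),d["camera_matrix"].round(1))
cv2.imwrite("pics/w0.png",d["color"][:,:,::-1])
```

```text
[[ 1.00000e-03 -9.57000e-01 -2.89000e-01  7.34660e+01]
 [ 1.00000e+00  1.00000e-03  0.00000e+00 -8.40000e-02]
 [ 0.00000e+00 -2.89000e-01  9.57000e-01 -1.42133e+02]
 [ 0.00000e+00  0.00000e+00  0.00000e+00  1.00000e+00]] [[367.7   0.  322. ]
 [  0.  367.7 236.2]
 [  0.    0.    1. ]]
```

Emit:
{"fn": "apply_moves", "kwargs": {
  "plan": [-1,0,0,0.04,-7,-1,0.02,-0.03,0.08,-14,-1,0.045,-0.06,0.09,-21,-1,0.07,-0.09,0.09,-28,-1,0.095,-0.12,0.09,-35,-1,0.12,-0.15,0.09,-42,-1,0.145,-0.18,0.09,-49,-1,0.17,-0.21,0.09,-56]
}}

```text
clock: 0.82
position: [330.6, 392.2, 321.3]
ee_rot: [0.813, -0.582, -0.0, 0.0]
contact_force: [-0.3, -0.4, 0.0]
gripper_width: 85.3
```

Emit:
{"fn": "apply_moves", "kwargs": {
  "plan": [-1,0.025,-0.025,0,-7,-1,0.05,-0.05,0,-14,-1,0.075,-0.075,0,-19,-1,0.1,-0.1,0,-19,-1,0.114,-0.12,0,-19,-1,0.114,-0.12,0,-19]
}}

```text
clock: 1.32
position: [445.6, 271.0, 320.9]
ee_rot: [-0.706, 0.708, -0.0, -0.001]
contact_force: [-0.1, -1.3, 0.2]
gripper_width: 85.4
```

```bash
cat >> h.py <<'E'
def wrist(name):
    from bench import arm
    from scipy.spatial.transform import Rotation as R
    s=arm.read_state(); d=arm.get_image("wrist")
    B=np.eye(4); B[:3,:3]=R.from_quat(s["ee_rot"]).as_matrix(); B[:3,3]=s["position"]
    d["T"]=B@d["mount"]; cv2.imwrite(f"pics/{name}.png",d["color"][:,:,::-1]); np.savez(name+".npz",**d)
    print("clk",s["clock"],"pos",s["position"].round(1),"yaw",round(np.degrees(2*np.arctan2(s["ee_rot"][1],s["ee_rot"][0])),1),"q6",s["joints"].round(2),"w",round(s["gripper_width"],1),"F",s["contact_force"].round(1))
    return d
E
python3 -c "
from h import *; wrist('w1')"
```

```text
clk 1.3167 pos [445.6 271.  320.9] yaw 269.9 q6 [ 0.86  0.15 -0.08  0.   -1.33 -0.86] w 85.4 F [-0.1 -1.3  0.2]
```

View pics/w1.png

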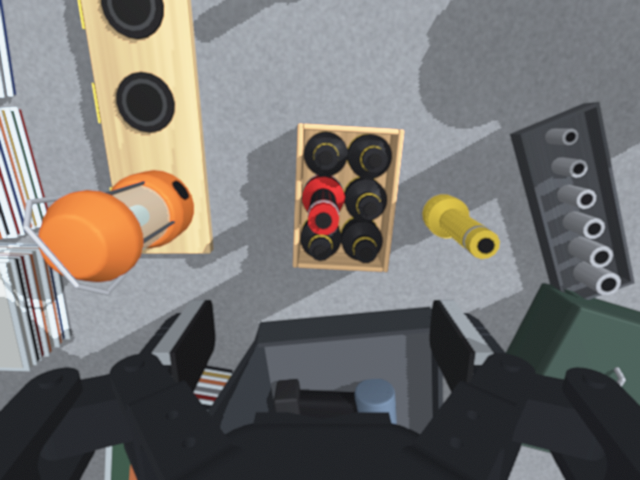

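Red's end cap is near (323,219) and its head near (323,192), in the middle place of the crate's board-side row. Next I measure them exactly.

Run:
```python
from h import *
d=dict(np.load("w1.npz")); T=d["T"]; W=cloud(d,T)
hsv=cv2.cvtColor(d["color"],cv2.COLOR_RGB2HSV); H,S,V=[hsv[...,i].astype(int) for i in range(3)]
red=((H<8)|(H>172))&(S>120)&(V>50)
m=red&(W[...,2]>130)&(W[...,2]<155)
p=W[m]; print(len(p),p.mean(0).round(1),p.min(0).round(1),p.max(0).round(1))
top=np.abs(W[...,2]-146)<4; top[:150]=0;top[260:]=0;top[:,:280]=0;top[:,370:]=0
cs,_=cv2.findContours(top.astype(np.uint8),cv2.RETR_EXTERNAL,cv2.CHAIN_APPROX_NONE)
c=max(cs,key=cv2.contourArea); e=cv2.minEnclosingCircle(c); print("top circ",e,ray(d,*e[0],146,T).round(1),W[top].mean(0).round(1),cv2.contourArea(c))
hd=red&(W[...,2]<60)&(W[...,2]>30); p=W[hd]
print("head",len(p),np.percentile(p,[1,99],axis=0).round(1))
# crate walls z~56
w=(abs(W[...,2]-56)<5)&(W[...,0]>350)&(W[...,0]<560)&(W[...,1]>170)&(W[...,1]<380)&(S>50)&(V>120)
pts=W[w][:,:2].astype(np.float32); r=cv2.minAreaRect(pts); print("crate",r)
for n in("top","scene"):
    dd=dict(np.load(n+"0.npz")); Ww=cloud(dd)
```

```text
607 [444.2 277.4 141.5] [431.  264.6 131.4] [458.4 292.6 147. ]
top circ ((325.5, 219.8333282470703), 13.914525985717773) [442.3 277.9 146. ] [444.4 278.5 144.4] 249.0
head 827 [[419.7 251.9  32.2]
 [799.8 375.3  57.6]]
crate ((418.87939453125, 280.33880615234375), (164.1574249267578, 114.51246643066406), 86.74710845947266)
```

Emit:
{"fn": "apply_moves", "kwargs": {
  "plan": [-1,0,0.004,-0.03,0,-1,0,0.004,-0.07,0,-1,0,0.004,-0.11,0,-1,0,0.004,-0.14,0,-1,0,0.004,-0.15,0,-1,0,0.004,-0.15,0,-1,0,0.004,-0.15,0]
}}

```text
clock: 1.95
position: [444.5, 279.2, 172.4]
ee_rot: [0.709, -0.706, 0.0, -0.001]
contact_force: [0.2, 0.3, 0.5]
gripper_width: 85.4
```

```bash
python3 -c "
from h import *; d=wrist('w2'); W=cloud(d,d['T'])
t=(abs(W[...,2]-146)<3.5)&(abs(W[...,0]-444)<30)&(abs(W[...,1]-278)<30)
p=W[t];print(len(p),p.mean(0).round(1),np.percentile(p,[2,98],axis=0).round(1))
cs,_=cv2.findContours(t.astype(np.uint8),cv2.RETR_EXTERNAL,cv2.CHAIN_APPROX_NONE)
c=max(cs,key=cv2.contourArea); e=cv2.fitEllipse(cv2.convexHull(c));print(e,ray(d,*e[0],146,d['T']).round(1))
"
```

```text
clk 1.95 pos [444.5 279.2 172.4] yaw -89.7 q6 [ 0.87  0.27 -0.32  0.   -0.98 -0.87] w 85.4 F [0.2 0.3 0.5]
813 [444.2 278.2 145.2] [[436.7 270.4 142.6]
 [452.7 286.2 146.7]]
((322.160400390625, 277.40814208984375), (30.455965042114258, 31.318086624145508), 87.7693099975586) [444.2 277.9 146. ]
```

View pics/w2.png

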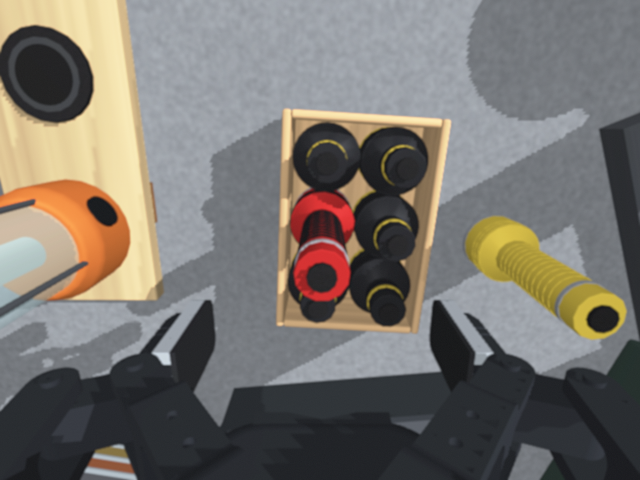

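The wrist view shows red's cap at (322,277). It lies at (444,278,146), centred under the jaws, so I descend and grip.

Emit:
{"fn": "apply_moves", "kwargs": {
  "plan": [-1,0,0,-0.03,0,-1,0,0,-0.06,0,-1,0,0,-0.072,0,-1,0,0,-0.072,0,1,0,0,-0.072,0,1,0,0,-0.072,0,1,0,0,-0.072,0,1,0,0,-0.072,0]
}}

```text
clock: 2.67
position: [444.7, 279.0, 101.0]
ee_rot: [0.708, -0.706, -0.0, -0.002]
contact_force: [-0.1, 1.2, 0.6]
gripper_width: 38.5
```

Emit:
{"fn": "apply_moves", "kwargs": {
  "plan": [1,0,0,0,0,1,0,0,0,0,1,0,0,0,0,1,0,0,0,0]
}}

```text
clock: 3.0
position: [444.7, 278.9, 100.7]
ee_rot: [0.708, -0.706, 0.0, -0.001]
contact_force: [0.5, -1.1, 7.2]
gripper_width: 27.7
```

Emit:
{"fn": "apply_moves", "kwargs": {
  "plan": [1,0,0,0,0,1,0,0,0.002,0,1,0,0,0.006,0,1,0,0,0.012,0,1,0,0,0.018,0,1,0,0,0.024,0,1,0,0,0.03,0,1,0,0,0.036,0]
}}

```text
clock: 3.67
position: [443.8, 278.1, 136.0]
ee_rot: [0.708, -0.706, -0.0, 0.0]
contact_force: [-0.0, -0.8, -1.4]
gripper_width: 27.9
```

Emit:
{"fn": "apply_moves", "kwargs": {
  "plan": [1,0,0,0.02,0,1,0,0,0.04,0,1,0,0,0.06,0,1,0,0,0.08,0,1,0,0,0.1,0,1,0,0,0.1,0]
}}

```text
clock: 4.17
position: [445.8, 279.6, 240.3]
ee_rot: [0.708, -0.706, 0.0, -0.005]
contact_force: [1.1, 0.5, -0.8]
gripper_width: 27.9
```

```bash
python3 -c "
from h import *; d=wrist('w3')"
```

```text
clk 4.1667 pos [445.8 279.6 240.3] yaw -89.8 q6 [ 0.87  0.2  -0.23  0.   -1.13 -0.87] w 27.9 F [ 1.1  0.5 -0.8]
```

View pics/w3.png

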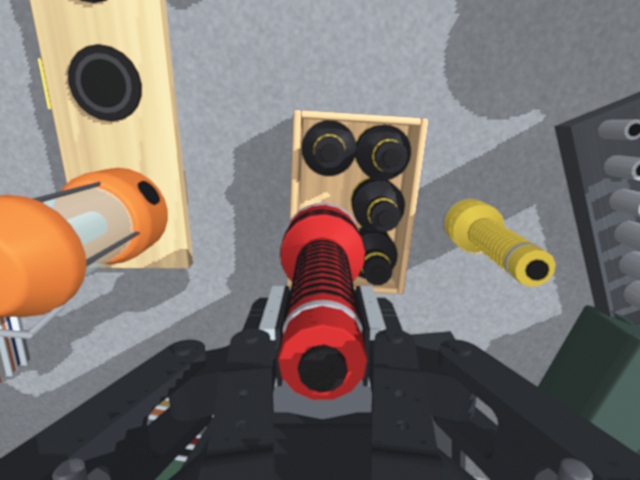

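Emit:
{"fn": "apply_moves", "kwargs": {
  "plan": [1,0.015,-0.015,0,0,1,0.04,-0.04,0,0,1,0.067,-0.067,0,0,1,0.094,-0.094,0,0,1,0.121,-0.121,0,0,1,0.148,-0.148,0,0,1,0.175,-0.175,0,0,1,0.188,-0.19,0,0]
}}

```text
clock: 4.88
position: [633.5, 85.1, 233.0]
ee_rot: [0.707, -0.707, -0.001, 0.001]
contact_force: [-0.2, 1.0, -2.2]
gripper_width: 28.1
```

Emit:
{"fn": "apply_moves", "kwargs": {
  "plan": [1,0.006,-0.006,0,0,1,0.008,-0.01,0,0,1,0.008,-0.01,0,0,1,0.008,-0.01,0,0]
}}

```text
clock: 5.22
position: [639.0, 78.8, 234.8]
ee_rot: [0.708, -0.706, -0.0, 0.0]
contact_force: [0.3, -0.4, -2.0]
gripper_width: 27.7
```

```bash
python3 -c "
from h import *; d=wrist('w4')
W=cloud(d,d['T']); g=d['color'].max(2).astype(int)
m=((g<85)&(W[...,2]>22)&(W[...,2]<45)&(abs(W[...,0]-640)<60)&(W[...,1]<150)&(W[...,1]>-150)).astype(np.uint8)
c,l,st,ce=cv2.connectedComponentsWithStats(m)
for i in range(1,c):
    if st[i,4]<300: continue
    cs,_=cv2.findContours((l==i).astype(np.uint8),cv2.RETR_EXTERNAL,cv2.CHAIN_APPROX_NONE)
    e=cv2.fitEllipse(cv2.convexHull(max(cs,key=len))); print(st[i],np.round(e[0],1),np.round(e[1],1),ray(d,*e[0],33,d['T']).round(1))
"
```

```text
clk 5.2167 pos [639.   78.8 234.8] yaw -89.8 q6 [ 0.37  0.42  0.06 -0.   -1.22 -0.37] w 27.7 F [ 0.3 -0.4 -2. ]
[291   0  60  18 635] [319.9 -32.4] [78.3 98.7] [ 641.4 -115.3   33. ]
[ 285   60   71   76 4132] [320.2  97.3] [70.3 74.9] [640.8 -18.   33. ]
[ 288  172   65   46 1780] [319.8 203.3] [62.6 64.5] [640.8  76.6  33. ]
```

View pics/w4.png

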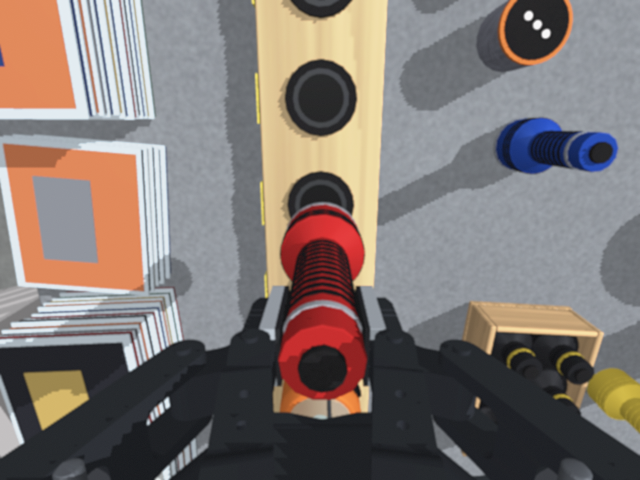

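Emit:
{"fn": "apply_moves", "kwargs": {
  "plan": [1,0.001,0,-0.02,0,1,0.001,0,-0.045,0,1,0.001,0,-0.07,0,1,0.001,0,-0.088,0,1,0.001,0,-0.096,0,1,0.001,0,-0.1,0,1,0.001,0,-0.1,0,1,0.001,0,-0.1,0]
}}

```text
clock: 5.93
position: [641.6, 78.8, 136.8]
ee_rot: [0.709, -0.706, 0.001, -0.001]
contact_force: [0.9, 0.0, -1.2]
gripper_width: 27.6
```

Emit:
{"fn": "apply_moves", "kwargs": {
  "plan": [1,0,0,-0.001,0,1,0,0,-0.002,0,1,0,0,-0.003,0,1,0,0,-0.004,0,1,0,0,-0.004,0]
}}

```text
clock: 6.35
position: [640.9, 78.1, 131.3]
ee_rot: [0.708, -0.706, -0.0, -0.0]
contact_force: [0.6, -0.9, -1.2]
gripper_width: 27.8
```

Emit:
{"fn": "apply_moves", "kwargs": {
  "plan": [1,0,0,-0.001,0,1,0,0,-0.001,0,1,0,0,-0.002,0,1,0,0,-0.002,0,1,0,0,-0.002,0]
}}

```text
clock: 6.77
position: [641.0, 78.1, 129.8]
ee_rot: [0.708, -0.706, 0.0, -0.0]
contact_force: [-1.2, -0.3, 1.4]
gripper_width: 27.6
```

Emit:
{"fn": "apply_moves", "kwargs": {
  "plan": [1,0,0,-0.0005,0,1,0,0,-0.001,0,1,0,0,-0.001,0,1,0,0,-0.001,0]
}}

```text
clock: 7.1
position: [641.1, 78.0, 129.8]
ee_rot: [0.708, -0.706, 0.0, -0.0]
contact_force: [-1.9, -0.9, 6.4]
gripper_width: 27.8
```

Emit:
{"fn": "apply_moves", "kwargs": {
  "plan": [0.2,0,0,0,0,0,0,0,0,0,-0.4,0,0,0,0,-1,0,0,0,0,-1,0,0,0,0,-1,0,0,0,0,-1,0,0,0,0,-1,0,0,0,0]
}}

```text
clock: 7.77
position: [640.9, 78.2, 128.2]
ee_rot: [0.708, -0.706, -0.0, 0.0]
contact_force: [0.1, -0.3, -0.2]
gripper_width: 85.6
```

Emit:
{"fn": "apply_moves", "kwargs": {
  "plan": [-1,0,0,0.02,0,-1,0,0,0.05,0,-1,0,0,0.085,0,-1,0,0,0.12,0,-1,0,0,0.14,0,-1,0,0,0.14,0]
}}

```text
clock: 8.27
position: [643.4, 78.5, 275.2]
ee_rot: [0.708, -0.706, 0.003, -0.005]
contact_force: [0.5, 0.9, 0.6]
gripper_width: 85.2
```

```bash
python3 -c "
from h import *; d=wrist('w5')
W=cloud(d,d['T'])
t=(abs(W[...,2]-175)<4)&(abs(W[...,0]-641)<40)&(abs(W[...,1]-78)<40)
p=W[t];print(len(p),p.mean(0).round(1),np.percentile(p,[2,98],axis=0).round(1))
"
```

```text
clk 8.2667 pos [643.4  78.5 275.2] yaw -89.8 q6 [ 0.37  0.39  0.13  0.   -1.3  -0.37] w 85.2 F [0.5 0.9 0.6]
601 [640.6  77.5 173.5] [[629.1  67.1 171. ]
 [652.2  88.9 175.8]]
```

View pics/w5.png

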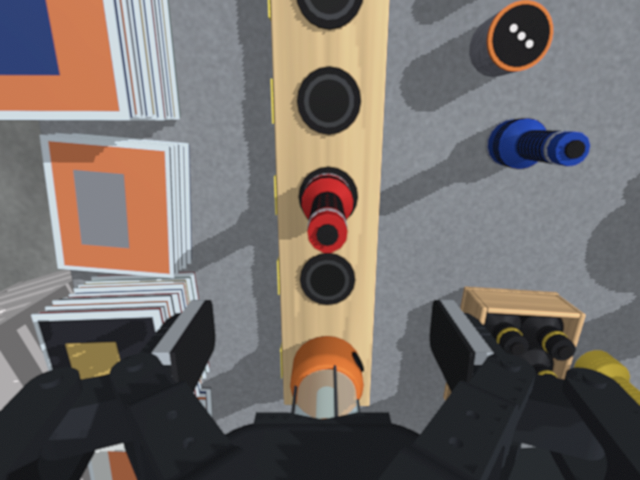

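Red stands upright, with its cap at (327,235) → (640.6, 77.5, 174) over the pad. Blue is next.

Emit:
{"fn": "apply_moves", "kwargs": {
  "plan": [-1,-0.02,-0.005,0,0,-1,-0.05,-0.015,0,0,-1,-0.085,-0.025,-0.01,0,-1,-0.12,-0.035,-0.03,0,-1,-0.155,-0.045,-0.05,0,-1,-0.185,-0.055,-0.07,0,-1,-0.198,-0.056,-0.08,0,-1,-0.198,-0.056,-0.08,0]
}}

```text
clock: 8.98
position: [437.2, 20.4, 185.0]
ee_rot: [0.708, -0.706, -0.002, 0.004]
contact_force: [0.2, -0.0, -0.3]
gripper_width: 85.3
```

Emit:
{"fn": "apply_moves", "kwargs": {
  "plan": [-1,0,0,0,0,-1,0,0,0,0]
}}

```text
clock: 9.15
position: [444.0, 22.5, 188.6]
ee_rot: [0.708, -0.706, 0.0, -0.0]
contact_force: [0.7, 0.4, -0.0]
gripper_width: 85.0
```

```bash
cat >> h.py <<'E'
def topfit(d,x,y,z,r=35):
    W=cloud(d,d['T']); t=(abs(W[...,2]-z)<4)&(abs(W[...,0]-x)<r)&(abs(W[...,1]-y)<r)
    p=W[t];print("n",len(p),"mean",p.mean(0).round(1),np.percentile(p,[2,98],axis=0).round(1).tolist())
    cs,_=cv2.findContours(t.astype(np.uint8),cv2.RETR_EXTERNAL,cv2.CHAIN_APPROX_NONE)
    e=cv2.fitEllipse(cv2.convexHull(max(cs,key=cv2.contourArea)));print("ell",np.round(e[0],1),np.round(e[1],1),ray(d,*e[0],z,d['T']).round(1))
E
python3 -c "
from h import *; d=wrist('w6'); topfit(d,443,22,115)"
```

```text
clk 9.15 pos [444.   22.5 188.6] yaw -89.8 q6 [ 0.42  0.11 -0.48  0.   -0.98 -0.42] w 85.0 F [ 0.7  0.4 -0. ]
n 682 mean [443.   22.3 113.4] [[431.9, 11.8, 111.0], [453.6, 33.6, 115.7]]
ell [321.6 250.4] [27.2 34. ] [444.1  23.3 115. ]
```

View pics/w6.png

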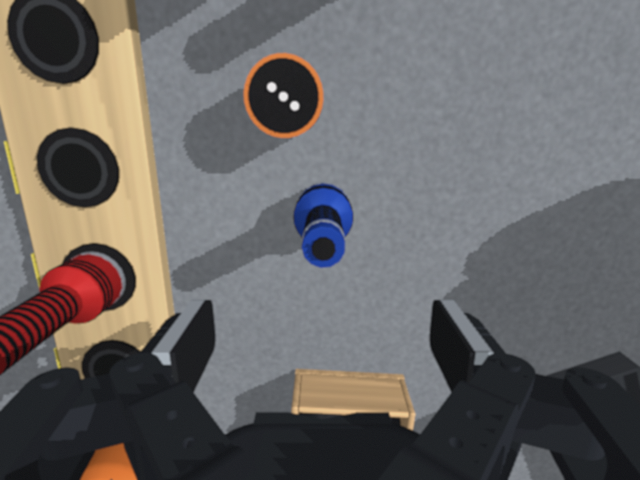

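Blue's cap at (323,247) → (443, 23, 114), under the jaws. Descend and grip.

Emit:
{"fn": "apply_moves", "kwargs": {
  "plan": [-1,0,0,-0.025,0,-1,0,0,-0.055,0,-1,0,0,-0.085,0,-1,0,0,-0.107,0,-1,0,0,-0.118,0,-1,0,0,-0.118,0,-1,0,0,-0.118,0,1,0,0,-0.118,0]
}}

```text
clock: 9.87
position: [444.5, 22.7, 71.1]
ee_rot: [0.708, -0.706, 0.001, -0.001]
contact_force: [0.1, 0.5, 0.1]
gripper_width: 75.0
```

Emit:
{"fn": "apply_moves", "kwargs": {
  "plan": [1,0,0,0,0,1,0,0,0,0,1,0,0,0,0,1,0,0,0,0,1,0,0,0,0,1,0,0,0,0,1,0,0,0,0,1,0,0,0,0]
}}

```text
clock: 10.53
position: [443.6, 22.4, 71.1]
ee_rot: [0.708, -0.706, 0.0, -0.001]
contact_force: [-0.9, 0.1, 5.3]
gripper_width: 26.6
```

Emit:
{"fn": "apply_moves", "kwargs": {
  "plan": [1,0,0,0.005,0,1,0,0,0.02,0,1,0,0,0.045,0,1,0,0,0.075,0,1,0.01,-0.005,0.105,0,1,0.035,-0.01,0.12,0,1,0.065,-0.02,0.12,0,1,0.1,-0.03,0.12,0]
}}

```text
clock: 11.2
position: [543.2, -7.9, 191.9]
ee_rot: [0.708, -0.706, 0.0, -0.001]
contact_force: [-0.1, 1.1, -0.7]
gripper_width: 26.8
```

Emit:
{"fn": "apply_moves", "kwargs": {
  "plan": [1,0.035,-0.005,0,0,1,0.065,-0.01,0,0,1,0.087,-0.01,0,0,1,0.098,-0.01,0,0,1,0.098,-0.01,0,0,1,0.098,-0.01,0,0,1,0.098,-0.01,0,0]
}}

```text
clock: 11.78
position: [639.7, -17.8, 189.6]
ee_rot: [0.708, -0.706, -0.001, 0.001]
contact_force: [0.0, -0.5, -2.3]
gripper_width: 26.9
```

```bash
python3 -c "
from h import *; d=wrist('w7')
W=cloud(d,d['T']); g=d['color'].max(2).astype(int)
m=((g<85)&(W[...,2]>22)&(W[...,2]<45)&(abs(W[...,0]-640)<60)&(W[...,1]<150)&(W[...,1]>-170)).astype(np.uint8)
c,l,st,ce=cv2.connectedComponentsWithStats(m)
for i in range(1,c):
    if st[i,4]<300: continue
    cs,_=cv2.findContours((l==i).astype(np.uint8),cv2.RETR_EXTERNAL,cv2.CHAIN_APPROX_NONE)
    e=cv2.fitEllipse(cv2.convexHull(max(cs,key=len))); print(st[i],np.round(e[0],1),np.round(e[1],1),ray(d,*e[0],33,d['T']).round(1))
"
```

```text
clk 11.7833 pos [639.7 -17.8 189.6] yaw -89.8 q6 [ 0.22  0.44 -0.01 -0.   -1.12 -0.22] w 26.9 F [ 0.  -0.5 -2.3]
[ 280   52   83   88 5559] [320.8  95.1] [81.9 86.9] [ 640.6 -113.1   33. ]
[ 284  181   74   49 2070] [320.5 216. ] [70.8 73.7] [640.5 -18.6  33. ]
```

View pics/w7.png

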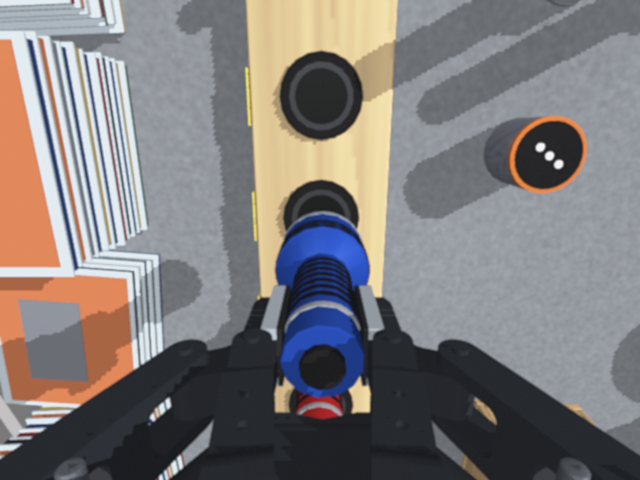

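Emit:
{"fn": "apply_moves", "kwargs": {
  "plan": [1,0,0,-0.02,0,1,0,0,-0.045,0,1,0,0,-0.065,0,1,0,0,-0.076,0,1,0,0,-0.08,0,1,0,0,-0.082,0,1,0,0,-0.083,0,1,0,0,-0.083,0]
}}

```text
clock: 12.5
position: [641.6, -17.7, 108.6]
ee_rot: [0.708, -0.706, 0.001, -0.001]
contact_force: [-0.3, 0.2, -1.3]
gripper_width: 26.9
```

Emit:
{"fn": "apply_moves", "kwargs": {
  "plan": [1,0,0,-0.0005,0,1,0,0,-0.001,0,1,0,0,-0.0015,0,1,0,0,-0.002,0,1,0,0,-0.002,0,1,0,0,-0.002,0]
}}

```text
clock: 13.0
position: [641.3, -17.8, 106.2]
ee_rot: [0.708, -0.706, 0.0, -0.0]
contact_force: [-0.6, 0.4, 3.4]
gripper_width: 27.0
```

Contact at the expected height, so release and retreat.

Emit:
{"fn": "apply_moves", "kwargs": {
  "plan": [0.2,0,0,0,0,0,0,0,0,0,-0.4,0,0,0,0,-1,0,0,0,0,-1,0,0,0,0,-1,0,0,0,0,-1,0,0,0,0,-1,0,0,0,0]
}}

```text
clock: 13.67
position: [640.9, -17.8, 105.3]
ee_rot: [0.708, -0.706, 0.0, 0.0]
contact_force: [0.3, 0.2, 0.1]
gripper_width: 85.6
```

Emit:
{"fn": "apply_moves", "kwargs": {
  "plan": [-1,0,0,0.02,0,-1,0,0,0.05,0,-1,0,0,0.085,0,-1,0,0,0.12,0,-1,0,0,0.14,0,-1,0,0,0.145,0,-1,0,0,0.145,0]
}}

```text
clock: 14.25
position: [641.7, -17.7, 252.6]
ee_rot: [0.708, -0.706, 0.001, -0.002]
contact_force: [-0.8, 0.0, -0.8]
gripper_width: 85.5
```

```bash
python3 -c "
from h import *; d=wrist('w8'); topfit(d,641,-18,150)"
```

```text
clk 14.25 pos [641.7 -17.7 252.6] yaw -89.8 q6 [ 0.22  0.4   0.08  0.   -1.25 -0.22] w 85.5 F [-0.8  0.  -0.8]
n 541 mean [640.9 -17.6 148.5] [[629.8, -28.5, 146.1], [651.1, -5.8, 150.8]]
ell [322.1 236.3] [25.2 30.7] [641.8 -17.1 150. ]
```

View pics/w8.png

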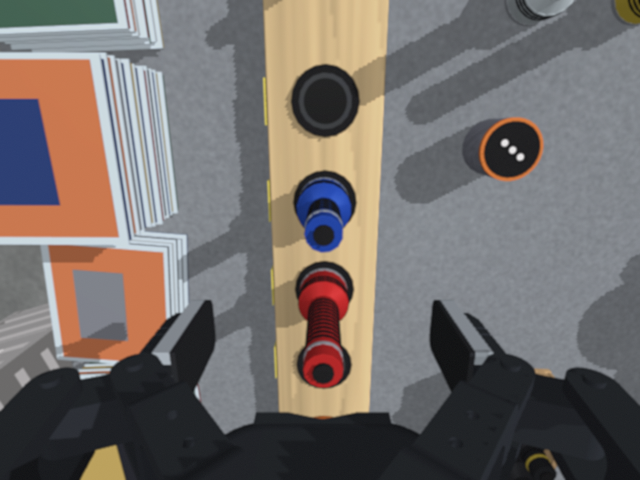

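Blue stands centred, with its cap at (323,234) → (641, -17.6, 149). On to silver.

Emit:
{"fn": "apply_moves", "kwargs": {
  "plan": [-1,-0.015,-0.015,0,0,-1,-0.04,-0.04,0,0,-1,-0.067,-0.067,0,0,-1,-0.094,-0.094,0,0,-1,-0.121,-0.121,0,0,-1,-0.148,-0.148,0,0,-1,-0.175,-0.175,0,0,-1,-0.188,-0.186,0,0]
}}

```text
clock: 14.97
position: [448.7, -205.4, 248.2]
ee_rot: [0.707, -0.707, -0.002, 0.001]
contact_force: [0.2, -0.7, -0.2]
gripper_width: 85.7
```

Emit:
{"fn": "apply_moves", "kwargs": {
  "plan": [-1,-0.004,-0.003,0,0,-1,-0.004,-0.003,0,0,-1,-0.004,-0.003,0,0]
}}

```text
clock: 15.22
position: [449.0, -206.6, 249.3]
ee_rot: [0.708, -0.706, -0.001, 0.0]
contact_force: [1.1, -0.6, -0.0]
gripper_width: 85.5
```

```bash
python3 -c "
from h import *; d=wrist('w9'); topfit(d,447,-207,165)"
```

```text
clk 15.2167 pos [ 449.  -206.6  249.3] yaw -89.8 q6 [-0.1   0.15 -0.27 -0.   -1.15  0.11] w 85.5 F [ 1.1 -0.6 -0. ]
n 773 mean [ 447.5 -207.8  163.4] [[434.9, -219.5, 161.0], [459.8, -194.8, 165.8]]
ell [325.1 243.1] [33.1 37.8] [ 446.6 -207.   165. ]
```

View pics/w9.png

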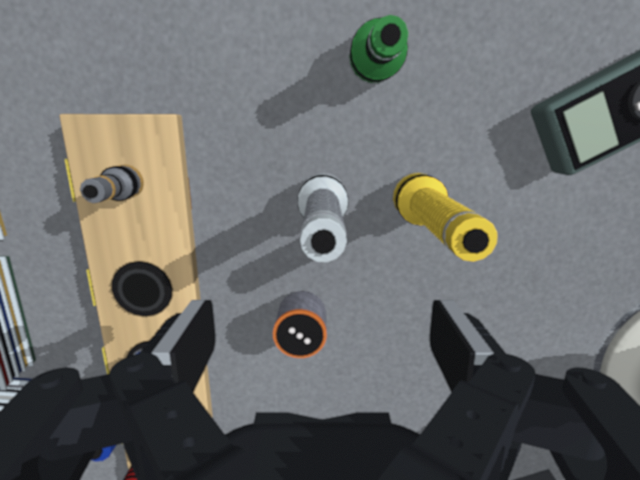

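Silver's cap is at (323,241) → (447, -207.5, 164). The yellow look-alike is clear of the finger, so I descend to about z 115.

Emit:
{"fn": "apply_moves", "kwargs": {
  "plan": [-1,-0.001,-0.001,-0.025,0,-1,-0.001,-0.001,-0.055,0,-1,-0.001,-0.001,-0.085,0,-1,-0.001,-0.001,-0.115,0,-1,-0.001,-0.001,-0.13,0,-1,-0.001,-0.001,-0.135,0,-1,-0.001,-0.001,-0.135,0,-1,-0.001,-0.001,-0.135,0]
}}

```text
clock: 15.93
position: [449.2, -207.5, 115.8]
ee_rot: [0.709, -0.706, 0.0, -0.0]
contact_force: [0.4, -0.2, 0.5]
gripper_width: 85.2
```

Emit:
{"fn": "apply_moves", "kwargs": {
  "plan": [1,0,0,0,0,1,0,0,0,0,1,0,0,0,0,1,0,0,0,0,1,0,0,0,0,1,0,0,0,0,1,0,0,0,0,1,0,0,0,0]
}}

```text
clock: 16.6
position: [448.6, -208.1, 116.2]
ee_rot: [0.708, -0.706, 0.001, -0.0]
contact_force: [0.2, 0.6, 5.5]
gripper_width: 29.6
```

Emit:
{"fn": "apply_moves", "kwargs": {
  "plan": [1,0,0,0,0]
}}

```text
clock: 16.68
position: [448.6, -208.1, 116.2]
ee_rot: [0.708, -0.706, 0.001, -0.0]
contact_force: [0.6, 0.2, 5.5]
gripper_width: 29.7
```

Emit:
{"fn": "apply_moves", "kwargs": {
  "plan": [1,0,0,0.005,0,1,0,0,0.02,0,1,0,0,0.045,0,1,0,0,0.075,0,1,0,0,0.11,0,1,0,0.01,0.145,0,1,0,0.035,0.175,0,1,0,0.065,0.205,0]
}}

```text
clock: 17.35
position: [446.9, -143.2, 320.5]
ee_rot: [-0.707, 0.707, 0.001, -0.0]
contact_force: [0.9, 1.1, -2.2]
gripper_width: 29.7
```

Emit:
{"fn": "apply_moves", "kwargs": {
  "plan": [1,0,0.035,0.015,0,1,0,0.07,0.02,0,1,0,0.105,0.02,0,1,0,0.14,0.02,0,1,0,0.175,0.02,0,1,0.015,0.21,0.02,0,1,0.035,0.24,0.02,0,1,0.06,0.265,0.02,0]
}}

```text
clock: 18.02
position: [506.7, 123.8, 339.3]
ee_rot: [0.709, -0.705, -0.001, 0.001]
contact_force: [0.9, 0.2, -1.9]
gripper_width: 30.2
```

Emit:
{"fn": "apply_moves", "kwargs": {
  "plan": [1,0.03,0.02,0,0,1,0.06,0.035,0,0,1,0.09,0.047,0,0,1,0.115,0.05,0,0,1,0.13,0.05,0,0,1,0.133,0.05,0,0,1,0.133,0.05,0,0,1,0.133,0.05,0,0]
}}

```text
clock: 18.68
position: [640.1, 171.4, 338.8]
ee_rot: [0.708, -0.706, -0.001, 0.001]
contact_force: [-0.1, -0.7, -2.4]
gripper_width: 29.6
```

```bash
cat >> h.py <<'E'
def pads(d,y0,y1,n=300):
    W=cloud(d,d['T']); g=d['color'].max(2).astype(int)
    m=((g<85)&(W[...,2]>22)&(W[...,2]<45)&(abs(W[...,0]-640)<60)&(W[...,1]>y0)&(W[...,1]<y1)).astype(np.uint8)
    c,l,st,ce=cv2.connectedComponentsWithStats(m)
    for i in range(1,c):
        if st[i,4]<n: continue
        cs,_=cv2.findContours((l==i).astype(np.uint8),cv2.RETR_EXTERNAL,cv2.CHAIN_APPROX_NONE)
        e=cv2.fitEllipse(cv2.convexHull(max(cs,key=len))); print(st[i],np.round(e[0],1),np.round(e[1],1),ray(d,*e[0],33,d['T']).round(1))
E
python3 -c "
from h import *; d=wrist('w10'); pads(d,-170,230); topfit(d,641,78,175); topfit(d,641,-18,150)"
```

```text
clk 18.6833 pos [640.1 171.4 338.8] yaw -89.8 q6 [ 0.5   0.41  0.31 -0.   -1.47 -0.5 ] w 29.6 F [-0.1 -0.7 -2.4]
[293   0  57  47 598] [321.1  12.8] [56.8 65.8] [641.1 -17.8  33. ]
[295  79  53  56 412] [320.9 106.4] [53.2 56.1] [641.   77.2  33. ]
[ 296  164   50   40 1449] [320.8 188.3] [48.9 49.9] [640.8 171.8  33. ]
n 556 mean [641.2  78.4 173.3] [[630.3, 67.0, 171.0], [652.6, 90.1, 175.9]]
ell [319.1  98.4] [27.  31.8] [642.2  77.9 175. ]h.py:24: RuntimeWarning: Mean of empty slice.
  p=W[t];print("n",len(p),"mean",p.mean(0).round(1),np.percentile(p,[2,98],axis=0).round(1).tolist())
  ret = um.true_divide(
Traceback (most recent call last):
  File "h.py", line 24, in topfit
    p=W[t];print("n",len(p),"mean",p.mean(0).round(1),np.percentile(p,[2,98],axis=0).round(1).tolist())
                                                      ~~~~~~~~~~~~~^^^^^^^^^^^^^^^^^
IndexError: index -1 is out of bounds for axis 0 with size 0
```

View pics/w10.png

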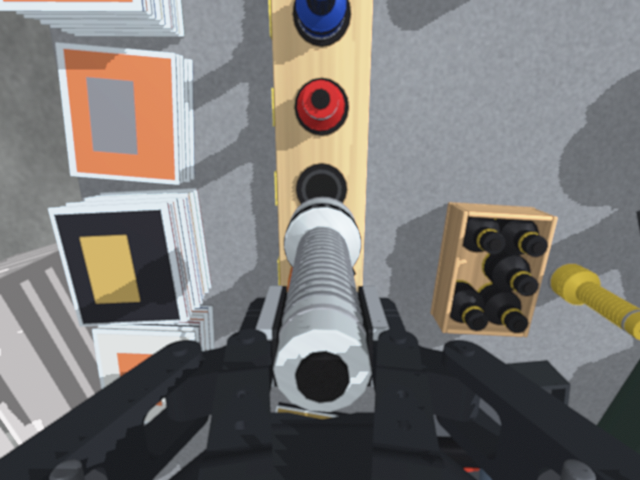

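Silver is held straight over its pad, which shows at (321,188), and red sits concentric on its own pad. Lowering now.

Emit:
{"fn": "apply_moves", "kwargs": {
  "plan": [1,0.001,0.001,-0.02,0,1,0.001,0.001,-0.05,0,1,0.001,0.001,-0.08,0,1,0.001,0.001,-0.11,0,1,0.001,0.001,-0.14,0,1,0.001,0.001,-0.16,0,1,0.001,0.001,-0.17,0,1,0.001,0.001,-0.176,0]
}}

```text
clock: 19.4
position: [640.8, 172.3, 163.1]
ee_rot: [0.708, -0.706, -0.0, 0.001]
contact_force: [0.4, -0.2, -2.1]
gripper_width: 29.7
```

Emit:
{"fn": "apply_moves", "kwargs": {
  "plan": [1,0,0,-0.004,0,1,0,0,-0.007,0,1,0,0,-0.009,0,1,0,0,-0.01,0,1,0,0,-0.011,0,1,0,0,-0.012,0,1,0,0,-0.012,0]
}}

```text
clock: 19.98
position: [642.0, 172.7, 151.9]
ee_rot: [0.708, -0.706, 0.0, -0.0]
contact_force: [-0.1, -0.2, -2.3]
gripper_width: 30.1
```

Emit:
{"fn": "apply_moves", "kwargs": {
  "plan": [1,0,0,-0.0005,0,1,0,0,-0.001,0,1,0,0,-0.0015,0,1,0,0,-0.002,0,1,0,0,-0.002,0]
}}

```text
clock: 20.4
position: [642.1, 172.7, 151.2]
ee_rot: [0.708, -0.706, 0.0, -0.0]
contact_force: [-2.0, 0.0, 5.0]
gripper_width: 29.9
```

Emit:
{"fn": "apply_moves", "kwargs": {
  "plan": [0.2,0,0,0,0,0,0,0,0,0,-0.4,0,0,0,0,-1,0,0,0,0,-1,0,0,0,0,-1,0,0,0,0,-1,0,0,0,0,-1,0,0,0,0]
}}

```text
clock: 21.07
position: [641.9, 172.6, 149.7]
ee_rot: [0.708, -0.706, -0.0, 0.0]
contact_force: [0.5, -0.6, -0.6]
gripper_width: 85.8
```

Emit:
{"fn": "apply_moves", "kwargs": {
  "plan": [-1,0,0,0.02,0,-1,0,0,0.05,0,-1,0,0,0.085,0,-1,0,0,0.12,0,-1,0,0,0.14,0,-1,0,0,0.145,0,-1,0,0,0.145,0]
}}

```text
clock: 21.65
position: [642.5, 172.9, 297.1]
ee_rot: [0.708, -0.706, 0.001, -0.002]
contact_force: [0.2, 1.2, 0.1]
gripper_width: 85.2
```

```bash
python3 -c "
from h import *; d=wrist('w11'); topfit(d,641,173,200)"
```

```text
clk 21.65 pos [642.5 172.9 297.1] yaw -89.8 q6 [ 0.51  0.42  0.23  0.   -1.37 -0.5 ] w 85.2 F [0.2 1.2 0.1]
n 696 mean [641.6 172.7 198.5] [[629.5, 161.3, 196.0], [653.7, 185.3, 200.8]]
ell [321.7 233.8] [25.3 37.3] [642.9 170.2 200. ]
```

View pics/w11.png

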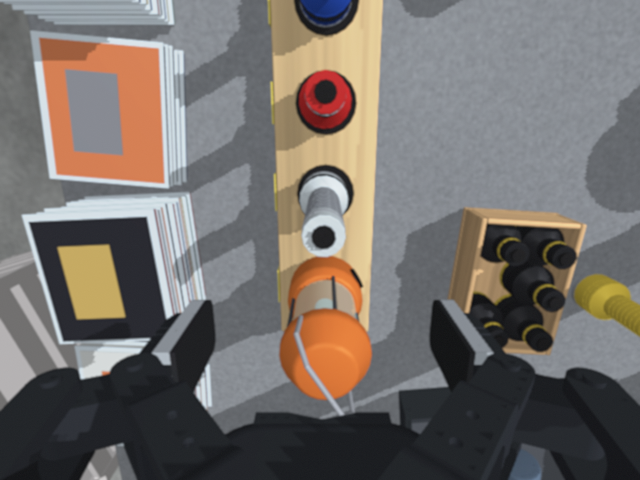

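Silver stands with its cap at (323,233) → (641.6, 172.7, 198.5). Green is next.

Emit:
{"fn": "apply_moves", "kwargs": {
  "plan": [-1,-0.01,-0.02,0,0,-1,-0.023,-0.05,0,0,-1,-0.04,-0.085,0,0,-1,-0.056,-0.12,0,0,-1,-0.073,-0.155,0,0,-1,-0.09,-0.19,0,0,-1,-0.106,-0.225,0,0,-1,-0.122,-0.26,0,0]
}}

```text
clock: 22.37
position: [517.7, -88.7, 292.5]
ee_rot: [0.708, -0.706, -0.002, 0.002]
contact_force: [0.4, -0.1, 0.7]
gripper_width: 85.2
```

Emit:
{"fn": "apply_moves", "kwargs": {
  "plan": [-1,-0.016,-0.035,0,0,-1,-0.033,-0.07,0,0,-1,-0.05,-0.105,0,0,-1,-0.066,-0.14,0,0,-1,-0.083,-0.175,-0.01,0,-1,-0.1,-0.205,-0.03,0,-1,-0.112,-0.235,-0.05,0,-1,-0.12,-0.255,-0.07,0]
}}

```text
clock: 23.03
position: [397.3, -343.8, 222.0]
ee_rot: [0.707, -0.707, -0.002, 0.0]
contact_force: [0.6, -0.4, -0.2]
gripper_width: 85.2
```

Emit:
{"fn": "apply_moves", "kwargs": {
  "plan": [-1,0,0,-0.03,0,-1,0,0,-0.045,0,-1,0,0,-0.045,0,-1,0,0,-0.045,0]
}}

```text
clock: 23.37
position: [398.7, -342.0, 177.9]
ee_rot: [0.708, -0.706, -0.002, 0.001]
contact_force: [0.5, 0.1, 0.5]
gripper_width: 85.6
```

```bash
python3 -c "
from h import *; d=wrist('w12'); topfit(d,400,-342,90)"
```

```text
clk 23.3667 pos [ 398.7 -342.   177.9] yaw -89.8 q6 [-0.4   0.27 -0.31  0.   -1.    0.4 ] w 85.6 F [0.5 0.1 0.5]
n 630 mean [ 398.2 -345.1   88.4] [[387.9, -356.2, 86.0], [409.0, -333.7, 90.7]]
ell [325.2 236.9] [29.2 36.9] [ 396.  -345.4   90. ]
```

View pics/w12.png

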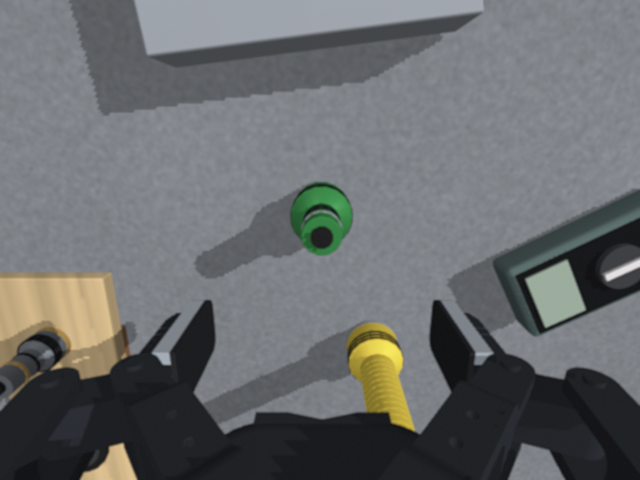

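```bash
python3 -c "
from h import *; d=dict(np.load('w12.npz')); W=cloud(d,d['T'])
p=W[:60,140:480].reshape(-1,3); p=p[p[:,2]>25]; print(np.nanpercentile(p,[2,50,98],axis=0).round())
d=dict(np.load('top0.npz')); W=cloud(d); p=W[215:345,515:640].reshape(-1,3); p=p[p[:,2]>40]; print(np.nanpercentile(p,[2,50,98],axis=0).round())"
```

```text
[[ 306. -490.   29.]
 [ 429. -479.   55.]
 [ 511. -460.   57.]]
[[ 307. -703.   49.]
 [ 419. -584.   56.]
 [ 526. -468.   61.]]
```

Green's cap is at (321,238) → (397.5, -345, 89). The grey box (57 mm high) lies beyond y = -460 and is clear. Shift 3 mm and grasp.

Emit:
{"fn": "apply_moves", "kwargs": {
  "plan": [-1,-0.001,-0.003,-0.02,0,-1,-0.001,-0.003,-0.05,0,-1,-0.001,-0.003,-0.08,0,-1,-0.001,-0.003,-0.105,0,-1,-0.001,-0.003,-0.118,0,-1,-0.001,-0.003,-0.124,0,-1,-0.001,-0.003,-0.124,0,-1,-0.001,-0.003,-0.124,0]
}}

```text
clock: 24.08
position: [400.2, -345.7, 57.0]
ee_rot: [0.709, -0.706, 0.001, -0.0]
contact_force: [-0.4, 1.1, 0.4]
gripper_width: 85.1
```

Emit:
{"fn": "apply_moves", "kwargs": {
  "plan": [1,0,0,0,0,1,0,0,0,0,1,0,0,0,0,1,0,0,0,0,1,0,0,0,0,1,0,0,0,0,1,0,0,0,0,1,0,0,0,0]
}}

```text
clock: 24.75
position: [399.0, -345.5, 56.5]
ee_rot: [0.708, -0.706, 0.0, 0.0]
contact_force: [-1.0, -0.1, 5.7]
gripper_width: 26.6
```

Emit:
{"fn": "apply_moves", "kwargs": {
  "plan": [1,0,0,0,0]
}}

```text
clock: 24.83
position: [399.0, -345.5, 56.5]
ee_rot: [0.708, -0.706, 0.0, 0.0]
contact_force: [-1.4, 1.3, 5.8]
gripper_width: 26.6
```

Emit:
{"fn": "apply_moves", "kwargs": {
  "plan": [1,0,0,0.005,0,1,0,0,0.02,0,1,0,0,0.045,0,1,0,0,0.08,0,1,0.005,0.005,0.11,0,1,0.02,0.02,0.13,0,1,0.045,0.043,0.135,0,1,0.07,0.067,0.135,0]
}}

```text
clock: 25.5
position: [470.2, -278.3, 193.3]
ee_rot: [0.707, -0.707, 0.002, -0.001]
contact_force: [0.5, -0.6, -1.0]
gripper_width: 26.4
```

Emit:
{"fn": "apply_moves", "kwargs": {
  "plan": [1,0.027,0.026,0,0,1,0.054,0.052,0,0,1,0.081,0.078,0,0,1,0.108,0.104,0,0,1,0.135,0.13,0,0,1,0.158,0.152,0,0,1,0.17,0.163,0,0,1,0.172,0.165,0,0]
}}

```text
clock: 26.17
position: [642.7, -110.6, 189.3]
ee_rot: [0.709, -0.705, -0.0, 0.0]
contact_force: [0.3, -0.1, -1.2]
gripper_width: 26.5
```

Emit:
{"fn": "apply_moves", "kwargs": {
  "plan": [1,0,0,0,0,1,0,0,0,0,1,0,0,0,0]
}}

```text
clock: 26.42
position: [639.9, -114.2, 190.6]
ee_rot: [0.708, -0.706, -0.0, 0.0]
contact_force: [-0.1, -0.3, -1.4]
gripper_width: 26.4
```

```bash
python3 -c "
from h import *; d=wrist('w13'); pads(d,-250,-60)"
```

```text
clk 26.4167 pos [ 639.9 -114.2  190.6] yaw -89.9 q6 [ 0.07  0.46  0.02 -0.   -1.13 -0.07] w 26.4 F [-0.1 -0.3 -1.4]
[ 284  182   75   52 2419] [320.9 217.5] [71.  73.7] [ 640.6 -113.6   33. ]
```

View pics/w13.png

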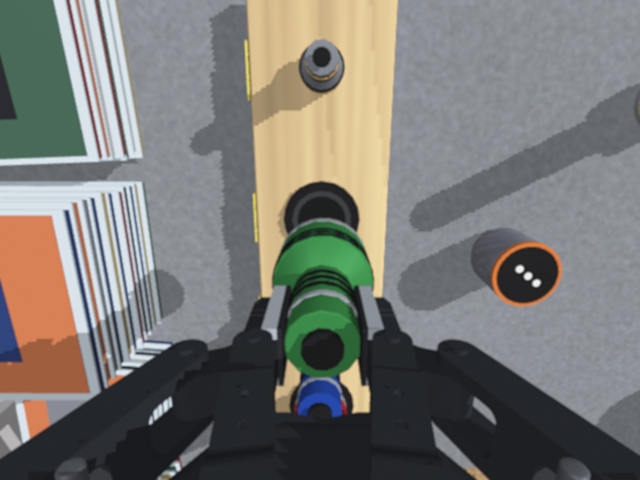

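Emit:
{"fn": "apply_moves", "kwargs": {
  "plan": [1,0,0,-0.02,0,1,0,0,-0.045,0,1,0,0,-0.068,0,1,0,0,-0.083,0,1,0,0,-0.09,0,1,0,0,-0.094,0,1,0,0,-0.095,0,1,0,0,-0.095,0]
}}

```text
clock: 27.13
position: [641.4, -113.7, 96.8]
ee_rot: [0.708, -0.706, 0.001, -0.001]
contact_force: [-0.3, 0.4, -1.2]
gripper_width: 26.2
```

Emit:
{"fn": "apply_moves", "kwargs": {
  "plan": [1,0,0,0,0,1,0,0,0,0]
}}

```text
clock: 27.3
position: [641.6, -113.4, 97.1]
ee_rot: [0.708, -0.706, 0.001, -0.001]
contact_force: [0.5, 0.8, -0.9]
gripper_width: 26.6
```

Emit:
{"fn": "apply_moves", "kwargs": {
  "plan": [1,-0.0005,0.0005,-0.002,0,1,-0.0005,0.0005,-0.003,0,1,-0.0005,0.0005,-0.004,0,1,-0.0005,0.0005,-0.005,0,1,-0.0005,0.0005,-0.0055,0,1,-0.0005,0.0005,-0.006,0,1,-0.0005,0.0005,-0.006,0]
}}

```text
clock: 27.88
position: [640.4, -112.9, 91.6]
ee_rot: [0.708, -0.706, 0.0, 0.0]
contact_force: [-4.0, 0.2, 6.0]
gripper_width: 26.3
```

Emit:
{"fn": "apply_moves", "kwargs": {
  "plan": [0.2,0,0,0,0,0,0,0,0,0,-0.4,0,0,0,0,-1,0,0,0,0,-1,0,0,0,0,-1,0,0,0,0,-1,0,0,0,0,-1,0,0,0,0]
}}

```text
clock: 28.55
position: [640.4, -112.9, 89.7]
ee_rot: [0.708, -0.706, -0.0, 0.0]
contact_force: [0.1, -0.3, 0.6]
gripper_width: 85.3
```

Emit:
{"fn": "apply_moves", "kwargs": {
  "plan": [-1,0,0,0.02,0,-1,0,0,0.05,0,-1,0,0,0.085,0,-1,0,0,0.12,0,-1,0,0,0.155,0,-1,0,0,0.19,0,-1,0,0,0.2,0,-1,0,0,0.2,0]
}}

```text
clock: 29.22
position: [642.0, -113.1, 294.7]
ee_rot: [0.708, -0.706, 0.003, -0.003]
contact_force: [-0.2, 0.1, -0.8]
gripper_width: 85.2
```

```bash
python3 -c "
from h import *; d=wrist('w14'); topfit(d,641,-113,125)"
```

```text
clk 29.2167 pos [ 642.  -113.1  294.7] yaw -89.8 q6 [ 0.07  0.39  0.18  0.   -1.35 -0.07] w 85.2 F [-0.2  0.1 -0.8]
n 360 mean [ 639.  -112.2  123.4] [[627.7, -122.6, 121.0], [650.3, -100.2, 125.7]]
ell [327.9 214.3] [19.7 28. ] [ 638.3 -112.4  125. ]
```

View pics/w14.png

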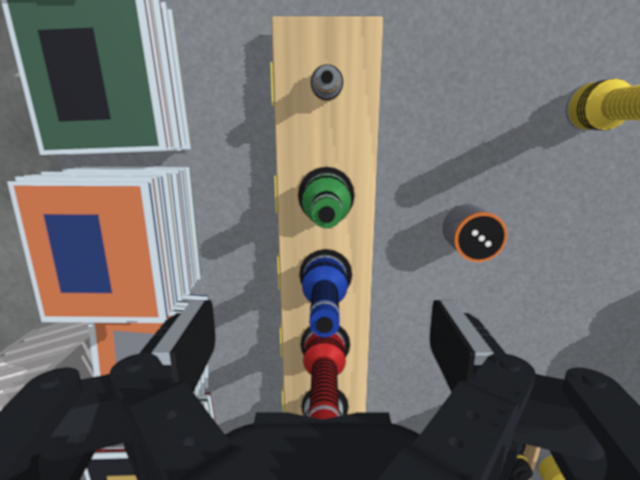

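All are in place. I'll back the arm away and check with the fixed cameras.

Emit:
{"fn": "apply_moves", "kwargs": {
  "plan": [-1,-0.02,0,0.02,0,-1,-0.05,0,0.04,0,-1,-0.085,0,0.05,0,-1,-0.12,0,0.05,0,-1,-0.155,0,0.05,0,-1,-0.185,0,0.05,0,-1,-0.2,0,0.05,0,-1,-0.2,0,0.05,0]
}}

```text
clock: 29.93
position: [436.8, -112.9, 338.9]
ee_rot: [0.708, -0.706, -0.001, 0.0]
contact_force: [0.1, -1.0, -0.5]
gripper_width: 85.5
```

Run:
```python
from h import *
from bench import arm
out=[]
for n in("top","scene"):
    d=arm.get_image(n); W=cloud(d); W0=cloud(dict(np.load(n+"0.npz")))
    out.append(d["color"][:,:,::-1])
    cv2.imwrite(f"pics/{n}_end.png",d["color"][:,:,::-1])
    for k,y,z in(("silver",172.7,200),("red",77.7,175),("blue",-17.5,150),("green",-112.6,125)):
        t=(abs(W[...,2]-z)<6)&(abs(W[...,0]-641)<40)&(abs(W[...,1]-y)<30); p=W[t]; print(n,k,len(p),p.mean(0).round(1) if len(p) else "")
    for k,x,y,r,zl in(("lantern",640,288,60,45),("pocket",640,-227,30,45)):
        for w in(W0,W):
            p=w[(w[...,2]>zl)&(abs(w[...,0]-x)<r)&(abs(w[...,1]-y)<r)]; print(n,k,len(p),p.mean(0).round(1))
```

```text
top silver 164 [640.1 173.5 198.1]
top red 136 [639.2  78.5 173.1]
top blue 120 [639.2 -16.6 148.1]
top green 94 [ 640.2 -110.6  123.2]
top lantern 1986 [626.9 279.4 150.2]
top lantern 1980 [626.9 279.4 150.5]
top pocket 196 [ 635.3 -223.7   69.5]
top pocket 0 [nan nan nan]
scene silver 199 [643.8 171.1 196.9]
scene red 178 [642.5  76.  171.9]
scene blue 165 [642.3 -18.8 146.9]
scene green 173 [ 641.2 -113.3  122. ]
scene lantern 3462 [654.9 270.5 134.3]
scene lantern 3454 [654.9 270.4 134.5]
scene pocket 417 [ 645.7 -228.5   67.8]
scene pocket 412 [ 645.6 -228.5   67.9]<stdin>:12: RuntimeWarning: Mean of empty slice.
  ret = um.true_divide(
```

View pics/scene_end.png

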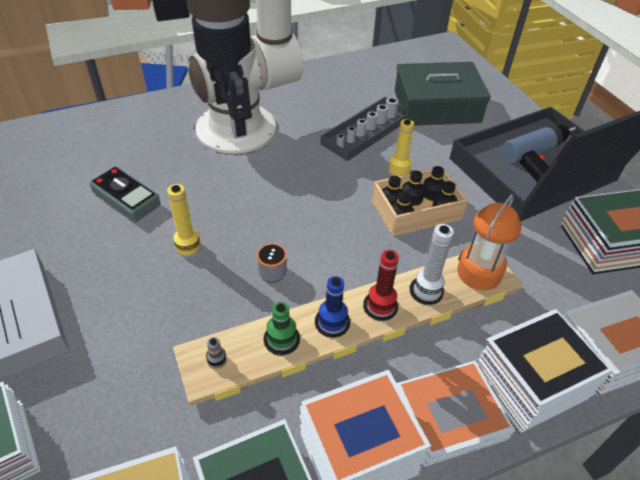

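View pics/top_end.png

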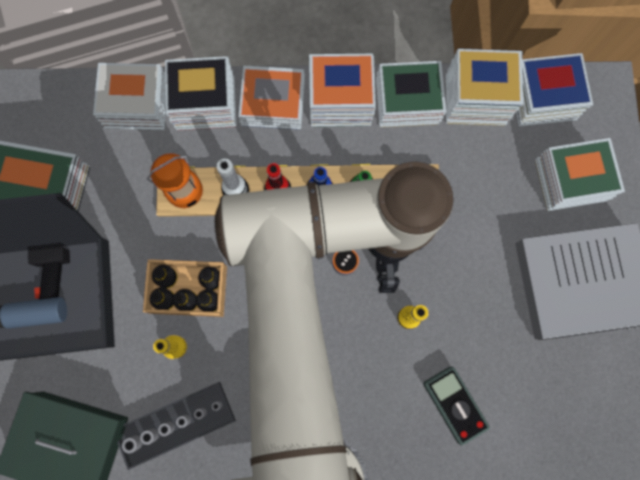

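The scene view shows the row falling from the lantern (485,245) through silver (432,265), red (385,285), blue (333,305) and green (281,325) to the pocket torch (215,350). All are upright and each stands on its own pad.

```bash
python3 -c "
from bench import arm
print(arm.job_done())"
```

```text
the job is handed in; nothing more can be done
None
```

The row is finished and handed in at about 30 s of the 112 s allowed. From the lantern it runs silver, red, blue, green, then the pocket torch. Red was lifted straight out of the packed crate. Each torch was lowered until the wrist force showed contact, and only then released.

**Torches:** in the wrist view after each placing, all four stood upright at the expected heights, within about 1.5 mm of their pad centres. The final top and scene pictures agreed to about 3 mm. Part of that spread is the calibration (about 2 mm) and their oblique views.

**Lantern and pocket torch:** the before and after measurements agree to within 0.1 mm in x and y, so neither moved. For the pocket torch this rests on the scene camera alone, because the arm hid it from the top camera at the end. The five black torches were still standing in the crate.

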